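# Hang a lipped shop bin on the slat panel

### The arm

A 6-joint arm with a two-finger parallel gripper is mounted at the origin on a cart in front of the work surface, level with it; the furniture and walls round the work are solid. World frame = base frame: x ahead of the robot, y to its left, z up, the work surface at z = 0. Lengths are in mm, angles in rad, forces in N, time in s.
With the tool pointing down it reaches from about 350 to 775 mm from the base axis. Payload 7.3 kg.
Tool frame: the origin (TCP) lies at the very end of the fingers, on their centre line; the grasp point (between the pads) lies 19 mm behind it (bot.grip_point_offset is the distance from the TCP to the grasp point, in mm); z points along the fingers, y is the line along which they close (so a half turn about z gives the same grasp; the last joint's range is limited). The gripper opens to 92 mm and grips with 3 to 60 N. Pads are 19 mm wide; open, the fingers measure 130 mm over their backs; the gripper's body (75 mm by 190 mm) begins 47 mm behind the grasp point.
Start: joints at [1.123, 0.342, 1.524, -0, 1.275, -0.146], TCP at [156.036, 501.296, 226.741] pointing down, gripper open.
Joint ranges: [-2.53, 2.53], [-0.77, 2.02], [0.04, 2.7], [-1, 4.14], [0.28, 2.66], [-3.11, 3.11]. Speed limits (rad/s): [2.57, 2.57, 3.14, 3.14, 3.14, 3.14].

### API

Orientations are given as [roll, pitch, yaw] about the fixed x, y, z axes, in that order (R = Rz(yaw) Ry(pitch) Rx(roll)).
In Python, from plant import bot gives the robot as it stands. The module is installed in compiled form; this text tells all that it offers.
- The arm moves only by the shell command python3 -m jog 'ROWS' [OPENING]. ROWS is JSON, a list of rows, each a list of 6 numbers: the shift along the tool's x, y, z in mm, then the turn, a rotation vector about the tool's x, y, z in rad. In form: [[dx, dy, dz, rx, ry, rz], ...]. A call has 1 to 12 rows; each row shifts and turns the commanded pose from where the row before left it, along the tool's axes as they then stand; what a row does not reach is not made up. A row lasts 1/10 s, in which the tool goes at most 50 mm and 8.59 degrees, less where a joint would pass 70% of its speed; a pose out of reach is approached as far as the arm can. A call with a gripper value outside its range is refused whole. OPENING is the opening in per cent of the stroke, from 0 (shut) to 100 (fully open), set as the call begins (- or left out, the last holds). The fingers move at their own pace and stop on an object; the grip force is fixed at half the most. Time passes only in rows, so rows that do not move let the fingers close. It gives the time, the measured TCP pose, the force, the opening and the grip force at its end, in the units of the state.
- bot.get_obs(): the state, without advancing time (a new reading comes with each control period).
- bot.capture(name): name is "scene" or "top"; returns the picture (400x640x3 uint8, red, green, blue); there is no depth.
- bot.camera_model(name): a dict with "fx", "fy", "cx", "cy" (pixels), "dist_coeffs" ([k1, k2, p1, p2, k3] as OpenCV has them; the pictures are not rectified), "position" and "orientation" of the camera in the world. Camera axes: x right, y down, z forward; pixel columns grow to the right and rows downward; lengths in mm; the calibration is good to about 2 mm. A picture is of the moment at which its call begins. camera_model takes no time and is no camera call.
- bot.close_job(): hands the job in; it is judged then, once.
Trained networks look in the newest picture that a camera, given by its name, has taken for a name from the list of things; names that differ only in an ending like _2 or _b are one class to them, and where a whole thing is asked for, a point or a joint stands for the part that bears it (a point fixed in the world has none). Each returns a list of dicts, best first, with "p" (0 to 1); they miss things now and then, are a little off and sometimes report something else, mostly with a low value. They report only what shows in the picture. A call takes as long as a camera call.
- bot.outline_of(target, camera): "mask" (400x640 bool, what is visible of it) and "pixel" ([column, row] in pixels, amid what is visible of it).
The state is a dict: "time": time; "joint_positions": joint angles; "dq": joint speeds; "tau": joint torques, N m; "tool_pos": TCP position; "tcp_rot": TCP orientation; "contact_force": force on the tool from outside, world axes, zero at the start; "moment": the same for the moment, N m; "grip_width": finger opening in mm; "finger_force": force on a finger pad.
Only numpy, scipy, OpenCV 4.12 (cv2) and the standard library are available. Lean on these libraries where they do the work, as an engineer would, in place of code of your own. Each camera call takes 0.05 s, during which the arm holds its last target. There are 200 camera calls.

### The job

Of the two small metal bins on the table, take the one with the hooked lip on its back and hang it near the middle of the upper groove of the slat panel: tip its front up, feel the lip into the groove, then swing the bin down until its back sits flat on the panel, and let go. Go gently, the panel must not be shoved hard (keep well under 25 N against it), and do not knock the other things about.

Things in the scene. Friction and masses are not known exactly. Their poses are not given: they have to be found in the camera images.
- upper_groove (a point): Nominal middle of the upper groove's mouth, on the panel's front face, 183 mm above the table. x into the panel, y left along it, z up. Mouth 18 mm high between slats 4 mm thick; open space 25 mm deep behind them, running on over 30 mm up and down. TRUE HEIGHT UNMEASURED: the board is clamped to slotted uprights, groove anywhere from 20 mm below to 20 mm above this point; feel for it.
- slat_panel: Fixed stand carrying the grey slat panel, 280 mm wide, z 54 to 232 mm give or take 20 mm; origin on the table under the middle of the front face, axes as the groove's. Below the upper groove's mouth a plain slat 62 mm tall, then the lower groove. Pushed straight in, the board gives 1 mm per 4 N, at most 6 mm, then is rigid. Tape roll and wire hooks in the lower groove reach 45 mm out of the face, below z 130 mm.
- bin_center (a point): Centre of the bin to hang, 29 mm above its underside. Bare-metal open box 96 mm long (x), 60 mm wide (y; grip it across this), sides 52 mm high, front 34, back 58, walls 3 mm, 0.13 to 0.22 kg. Its +x points to the back with the lip, z up. Stands upright on the table, back roughly away from the robot. Hung, this point lies 35 mm below the groove's true middle and the front may sag 4 degrees.
- lip_bin: The same bin, origin under its centre, same axes. Its lip, 44 mm wide, 3 mm plate, at mid back: a tongue straight back from the wall, underside 55 mm above this origin, reaching 10.6 mm behind the wall, then an upturn whose tip is 22 mm above the tongue's underside (more than the mouth). Slit between wall and upturn 7.6 mm. Hung, the tongue rests on the lower slat's edge.
- lip_tip (a point): Middle of the lip's top edge: 57.1 mm behind (+x) and 48 mm above the bin's centre point. The lip goes into the mouth only with the bin's front tipped up 35 degrees or more (40 is easy): tip through the mouth, bin then raised a few mm while going in, then swung down about the lip.
- bin_back (a point): Middle of the outer face of the bin's back wall, 48 mm behind (+x) the bin's centre point. It lies on the slat below the groove when the bin is home. Lip and back wall grip the slat like a lever: forced against it they press several times harder than the hand pushes, so push with a few newtons only; its own weight closes the last few degrees and millimetres.
- plain_bin: The other bin: the same box without a lip; leave it. Origin at the centre of its underside, loose.
- tape_brown: Roll of brown parcel tape lying flat, 100 mm across, 49 mm high, loose, bystander; origin at its underside.
- ink_bottle_plum: White ink bottle with a white cap, 60 mm across, 110 mm tall, loose, bystander; origin at its underside.
- squeegee_small: Wooden squeegee lying flat, 116 x 190 x 35 mm, loose, bystander; origin at its underside.

How it is judged (in metres and radians):
On the way:
1. the bin's lip is through the groove's mouth while the bin is still tipped front-up by at least 12 degrees (x of lip_tip in the frame of upper_groove above 0.006 m and z of lip_tip in the frame of upper_groove between -0.035 and 0.035 m and angle between bin_center's own z axis and vertical above 0.2 rad), for 0.1 s.
At the end, for the whole second after the job is handed in: Lipped bin hangs in the upper groove: lip tip over 5 mm behind the face, back within 6 mm of it, upright and square within 0.12 rad, centre within 50 mm of the panel's middle and 10 to 60 mm below the nominal groove, carried by the panel, released, at rest (x of bin_back in the frame of upper_groove above -0.006 m and x of lip_tip in the frame of upper_groove above 0.005 m and angle between bin_center's own z axis and vertical below 0.12 rad and angle between the x axis of bin_center and the x axis of upper_groove, either way round below 0.12 rad and z of bin_center in the frame of upper_groove between -0.06 and -0.01 m and y of bin_center in the frame of upper_groove between -0.05 and 0.05 m and contact force between lip_bin and slat_panel above 0.3 N and contact force between the fingers and lip_bin below 0.1 N and linear speed of lip_bin below 0.02 m/s); the robot touches nothing.
It fails at once if the bin presses on the panel with more than 25 N (contact force between lip_bin and slat_panel above 25 N).
It fails at once if the robot itself presses on the panel with more than 10 N (contact force between any of the arm, the fingers and slat_panel above 10 N).
It fails at once if another loose thing (plain bin, tape roll, ink bottle, squeegee) is shifted by more than 40 mm (distance of any of plain_bin, tape_brown, ink_bottle_plum, squeegee_small from where it was at the start of the episode above 0.04 m).
It also fails if it takes over 67 s, if anything falls off the work surface, if the arm or the gripper's body presses on something with over 40 N, if the wrist force passes 120 N, or if a joint passes its speed limit or range.

## Working session

There is one attempt and no reset: what is moved stays moved. The work goes in short steps, Python scripts to look and compute and a shell command to move; the robot and the scene stay as the last step left them, time stands still between calls to the robot, and variables do not carry over. Pictures are saved under pics/ and viewed, at most 10 in all, crops included, and the job is handed in when it is done.

```bash
mkdir -p pics; python3 - <<'E'
from plant import bot
import cv2,numpy as np
for n in("scene","top"):
    im=bot.capture(n); cv2.imwrite(f"pics/{n}0.png",im[:,:,::-1])
    c=bot.camera_model(n); print(n,{k:np.round(v,3).tolist() for k,v in c.items()})
    for t in("lip_bin","plain_bin","slat_panel"):
        for r in bot.outline_of(t,n)[:3]:
            ys,xs=np.where(r["mask"]); print(t,round(r["p"],2),np.round(r["pixel"]),xs.min(),xs.max(),ys.min(),ys.max())
o=bot.get_obs();print({k:np.round(v,3).tolist() for k,v in o.items()})
E
```

```text
scene {'fx': 400.277, 'fy': 400.277, 'cx': 319.248, 'cy': 203.691, 'dist_coeffs': [0.009, 0.0, 0.0, 0.0, 0.0], 'position': [-104.613, -661.333, 684.695], 'orientation': [-2.141, -0.004, -0.753]}
lip_bin 0.61 [254. 187.] 235 270 169 204
plain_bin 0.63 [411. 294.] 385 435 269 318
slat_panel 0.71 [360. 187.] 318 402 133 248
top {'fx': 474.225, 'fy': 474.225, 'cx': 328.167, 'cy': 196.297, 'dist_coeffs': [-0.13, 0.0, 0.0, 0.0, 0.0], 'position': [392.746, -4.701, 1211.362], 'orientation': [-3.042, -0.012, -1.594]}
lip_bin 0.96 [204. 199.] 187 222 180 227
lip_bin 0.47 [324. 137.] 263 394 104 174
plain_bin 0.89 [447. 202.] 432 462 180 222
slat_panel 0.89 [324. 138.] 263 394 104 174
{'time': 0.4, 'joint_positions': [1.123, 0.342, 1.524, 0.0, 1.275, -0.146], 'dq': [-0.001, -0.002, -0.0, -0.001, 0.001, 0.001], 'tau': [-0.001, -43.072, -24.419, 0.072, 0.05, -0.0], 'tool_pos': [156.003, 501.242, 226.629], 'tcp_rot': [-3.141, -0.0, 2.84], 'contact_force': [-0.187, -0.459, 0.491], 'moment': [0.009, -0.013, -0.059], 'finger_force': 0.0, 'grip_width': 91.723}
```

View pics/scene0.png

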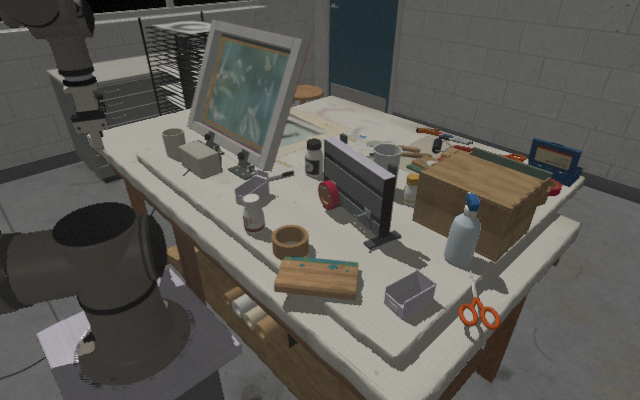

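```bash
python3 - <<'E'
import cv2
im=cv2.imread("pics/top0.png")[80:290,150:500]
cv2.imwrite("pics/top0c.png",cv2.resize(im,(787,472),interpolation=cv2.INTER_CUBIC))
E
```

```text
(no output)
```

View pics/top0c.png

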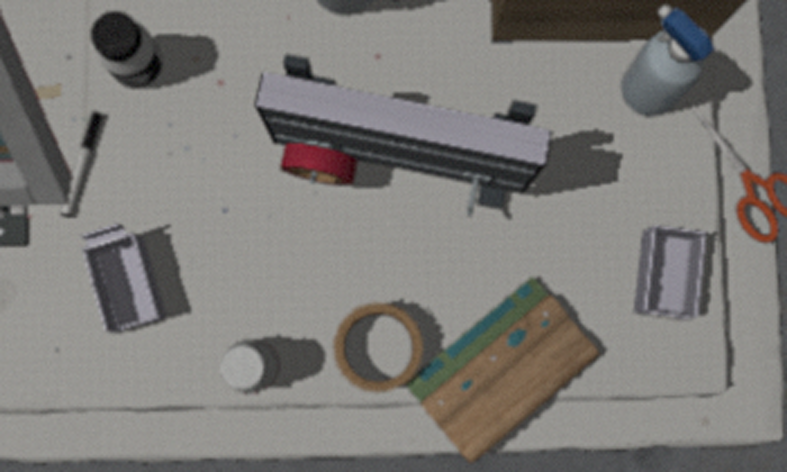

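The top view shows the lipped bin at left, around full-frame (204,199), with its lip up and left. The panel's front top edge runs from about (265,127) to (392,152). In the scene view the bin is at (254,187).

```bash
cat > h.py <<'E'
from plant import bot
import cv2,numpy as np
from scipy.spatial.transform import Rotation as R
class Cam:
    def __init__(s,n):
        c=bot.camera_model(n); s.K=np.array([[c["fx"],0,c["cx"]],[0,c["fy"],c["cy"]],[0,0,1.]]); s.d=np.array(c["dist_coeffs"])
        s.p=np.array(c["position"]); s.R=R.from_euler("xyz",c["orientation"]).as_matrix()
    def proj(s,P):
        q=s.R.T@(-s.p); return cv2.projectPoints(np.atleast_2d(P).astype(float),cv2.Rodrigues(s.R.T)[0],q,s.K,s.d)[0][:,0]
    def ray(s,u):
        x=cv2.undistortPoints(np.array([[u]],float),s.K,s.d)[0,0]; r=s.R@[x[0],x[1],1]; return r/np.linalg.norm(r)
    def plane(s,u,z): r=s.ray(u); return s.p+r*(z-s.p[2])/r[2]
cams={n:Cam(n) for n in("scene","top")}
def faces(x0=-48,x1=48,w=30):
    f=[[(x0,-w,0),(x1,-w,0),(x1,w,0),(x0,w,0)],[(x0,-w,0),(x0,w,0),(x0,w,34),(x0,-w,34)],[(x1,-w,0),(x1,w,0),(x1,w,58),(x1,-w,58)]]
    for y in(-w,w): f.append([(x0,y,0),(x1,y,0),(x1,y,52),(x0,y,52)])
    f.append([(x1,-22,56),(x1+10.6,-22,56),(x1+10.6,22,56),(x1,22,56)]);f.append([(x1+9,-22,55),(x1+9,22,55),(x1+9,22,77),(x1+9,-22,77)])
    return [np.array(a,float) for a in f]
def tf(P,x,y,yaw): return R.from_euler("z",yaw).apply(P)+[x,y,0]
E
python3 - <<'E'
from h import *
from scipy.optimize import minimize
m={}
for n in cams:
    m[n]=bot.outline_of("lip_bin",n)[0]["mask"]
S=4
def cost(v):
    c=0
    for n in("top","scene"):
        im=np.zeros((400*S,640*S),np.uint8)
        for f in faces(): cv2.fillPoly(im,[np.round(cams[n].proj(tf(f,*v[:2],v[2]))*S+S/2-.5).astype(np.int32)],1)
        a=cv2.resize(m[n].astype(np.uint8),None,fx=S,fy=S,interpolation=0)
        c+=1-(a&im).sum()/(a|im).sum()
    return c
p=cams["top"].plane((204,199),29);print(p)
best=min((minimize(cost,[p[0],p[1],y],method="Nelder-Mead",options=dict(initial_simplex=[[p[0],p[1],y],[p[0]+15,p[1],y],[p[0],p[1]+15,y],[p[0],p[1],y+.2]],maxiter=80)) for y in(0,.3)),key=lambda r:r.fun)
print(best.x,best.fun)
a=cv2.imread("pics/top0.png")
b=cv2.imread("pics/scene0.png")
for n,i in(("top",a),("scene",b)):
    pass
c1=cv2.resize(b[125:255,310:410],(400*1,520),interpolation=cv2.INTER_CUBIC)
c2=cv2.resize(a[100:180,258:398],None,fx=2.85,fy=2.85,interpolation=cv2.INTER_CUBIC)
out=np.zeros((520,800,3),np.uint8);out[:,:400]=c1;out[:228,400:799]=c2[:228,:399]
q=a[170:240,175:235].copy();q=cv2.resize(q,None,fx=4,fy=4,interpolation=cv2.INTER_CUBIC)
for f in faces(): cv2.polylines(q,[np.round((cams["top"].proj(tf(f,*best.x))-[175,170])*4+1.5).astype(np.int32)],True,(0,255,0))
out[235:515,400:640]=q
cv2.imwrite("pics/c1.png",out)
E
```

```text
[510.25246573 291.21982107  29.        ]
[4.93562813e+02 2.89478117e+02 2.64811765e-01] 0.33340025391422035
```

View pics/c1.png

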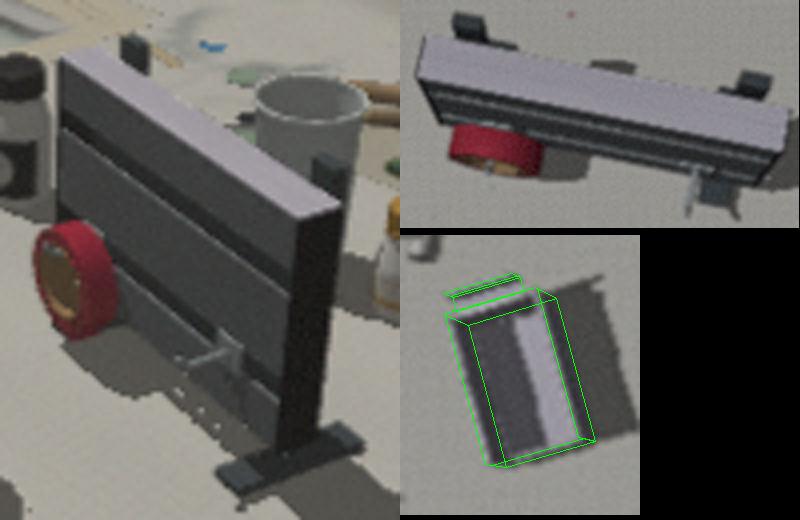

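```bash
python3 - <<'E'
from h import *
from scipy.optimize import least_squares
# front top edge corners L,R
obs={"top":[(264.1,126.6),(392.1,152.9)],"scene":[(325.2,138.9),(385.2,179.1)]}
def pts(v):
    x,y,yaw,z=v; c,s=np.cos(yaw),np.sin(yaw)
    return np.array([[x-s*140,y+c*140,z],[x+s*140,y-c*140,z]])
f=lambda v:np.concatenate([(cams[n].proj(pts(v))-obs[n]).ravel() for n in obs])
r=least_squares(f,[650,0,-.2,232],x_scale=[10,10,.1,10]);print(r.x,np.round(r.fun,1))
x,y,yaw,z=r.x
# mouth edge heights from scene left/right ends
for lab,u in(("upslat bot L",(325,154.2)),("midslat top L",(325,157)),("midslat top R",(382.7,197.2)),("upslat bot R",(384,192.5))):
    rr=cams["scene"].ray(u);n=np.array([np.cos(yaw),np.sin(yaw),0]);p=cams["scene"].p
    q=p+rr*(n@(np.array([x,y,0])-p))/(n@rr);print(lab,q)
for t in("lip_bin","plain_bin","tape_brown","ink_bottle_plum","squeegee_small"):
    r=bot.outline_of(t,"top")[0];print(t,round(r["p"],2),cams["top"].plane(r["pixel"],40))
E
```

```text
[ 6.14112498e+02 -2.23303185e+01 -2.26161796e-01  2.17707210e+02] [ 0.4 -0.4  0.5 -0.6 -0.8 -0.3 -0.8  0.5]
upslat bot L [644.51307774 109.78961969 169.82460161]
midslat top L [644.46745918 109.59136287 160.77050589]
midslat top R [ 582.63495013 -159.13072329  168.3834571 ]
upslat bot R [ 581.97549698 -161.99668533  183.38374075]
lip_bin 0.96 [508.67444345 289.22575664  40.        ]
plain_bin 0.89 [ 487.79706118 -318.63481925   40.        ]
tape_brown 0.61 [453.67008793  13.05685738  40.        ]
ink_bottle_plum 0.66 [394.00776608 150.6282131   40.        ]
squeegee_small 0.76 [ 392.32772853 -128.20756512   40.        ]
```

```bash
cat >> h.py <<'E'
GP=bot.grip_point_offset
def toolR(yaw,tilt):  # tool z tilted 'tilt' forward of straight down along heading yaw
    b=np.array([np.cos(yaw),np.sin(yaw),0]); y=np.array([-np.sin(yaw),np.cos(yaw),0]); z=np.sin(tilt)*b-np.cos(tilt)*np.array([0,0,1.])
    return np.column_stack([np.cross(y,z),y,z])
def cur():
    o=bot.get_obs(); return np.array(o["tool_pos"]),R.from_euler("xyz",o["tcp_rot"]).as_matrix(),o
def plan(P,Rt):
    p,r,o=cur(); print("turn",np.round(R.from_matrix(r.T@Rt).as_rotvec(),4),"shift(new axes)",np.round(Rt.T@(P-p),1),"shift(old axes)",np.round(r.T@(P-p),1))
E
python3 - <<'E'
from h import *
Rt=toolR(.265,np.radians(35)); g=np.array([493.6,289.5,38.]); P=g+Rt[:,2]*GP
print(GP,P); plan(P-Rt[:,2]*110,Rt)
E
```

```text
18.8 [504.00682117 292.32422971  22.59994157]
turn [-0.1729 -0.5942 -0.5489] shift(new axes) [-113.2 -292.8  218.5] shift(old axes) [-341.1 -130.   114. ]
```

```bash
python3 -m jog '[[-34,-13,6,0,0,0],[-34,-13,6,0,0,0],[-34,-13,6,0,0,0],[-34,-13,6,0,0,0],[-34,-13,6,0,0,0],[-34,-13,6,0,0,0],[-34,-13,6,0,0,0],[-34,-13,6,0,0,0],[-34,-13,6,0,0,0],[-34,-13,6,0,0,0],[0,0,0,0,0,0]]' 100; python3 -m jog '[[0,0,0,-0.0173,-0.0594,-0.0549],[0,0,0,-0.0173,-0.0594,-0.0549],[0,0,0,-0.0173,-0.0594,-0.0549],[0,0,0,-0.0173,-0.0594,-0.0549],[0,0,0,-0.0173,-0.0594,-0.0549],[0,0,0,-0.0173,-0.0594,-0.0549],[0,0,0,-0.0173,-0.0594,-0.0549],[0,0,0,-0.0173,-0.0594,-0.0549],[0,0,0,-0.0173,-0.0594,-0.0549],[0,0,0,-0.0173,-0.0594,-0.0549],[0,0,0,0,0,0]]'; python3 - <<'E'
from h import *
bot_im=bot.capture("top"); cv2.imwrite("pics/t1.png",cv2.resize(bot_im[120:270,150:390,::-1],None,fx=3.2,fy=3.2,interpolation=2))
Rt=toolR(.265,np.radians(35)); g=np.array([493.6,289.5,38.]); P=g+Rt[:,2]*GP
plan(P,Rt); print(cur()[2]["joint_positions"])
E
```

```text
time: 1.85
tool_pos: [444.8, 273.5, 165.9]
tcp_rot: [-3.141, 0.001, 2.836]
contact_force: [0.1, 0.3, -0.2]
grip_width: 92.1
finger_force: 0.0
time: 2.95
tool_pos: [439.7, 277.3, 170.2]
tcp_rot: [-3.136, 0.602, -2.875]
contact_force: [0.2, -0.6, 0.2]
grip_width: 92.0
finger_force: 0.0
turn [-0.0031 -0.0059 -0.0003] shift(new axes) [ 32.5  -3.  158.6] shift(old axes) [ 31.6  -2.6 158.8]
[ 0.49860404  0.18444734  2.11592126 -0.50281422  0.2832518  -0.89126562]
```

View pics/t1.png

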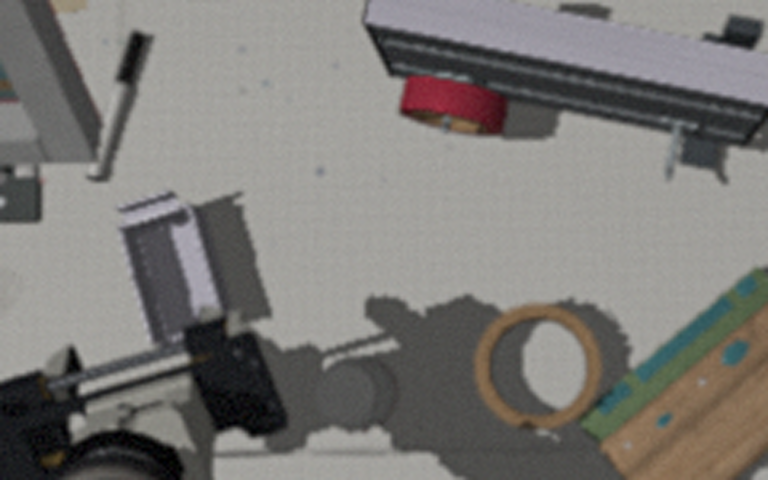

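The gripper is behind the bin, whose back rim is near full-frame (199,183), and nothing has been disturbed. Joint 5 is near its limit, so I'll fit the kinematics to check reach.

```bash
cat >> h.py <<'E'
from scipy.optimize import least_squares
def fk(q,k):
    L1,L2,h,Lt,a=k
    A=R.from_euler("z",q[0]).as_matrix(); ry=lambda t:R.from_euler("y",t).as_matrix(); rz=lambda t:R.from_euler("z",t).as_matrix()
    A=A@ry(q[1]); p=A@[0,0,L1]+[0,0,h]; A=A@ry(q[2]); p=p+A@[a,0,L2]; A=A@rz(q[3])@ry(q[4]); p=p+A@[0,0,Lt]; return p,A@rz(q[5]+K6)
K6=0.
D=[([1.123,.342,1.524,0,1.275,-.146],[156.03,501.29,226.74],[-3.1415,0,2.84])]
E
python3 - <<'E'
from h import *
import h
p,r,o=cur(); q=o["joint_positions"]
for k6 in(0,np.pi,np.pi/2,-np.pi/2):
    h.K6=k6; print(k6,np.degrees(R.from_matrix(fk(D[0][0],[1,1,1,1,0])[1].T@R.from_euler("xyz",D[0][2]).as_matrix()).magnitude()),np.degrees(R.from_matrix(fk(q,[1,1,1,1,0])[1].T@r).magnitude()))
f=lambda k:np.r_[fk(D[0][0],k)[0]-D[0][1],fk(q,k)[0]-p,.01*k[4]]
s=least_squares(f,[400,400,300,250,0]);print(np.round(s.x,1),np.round(s.fun,1))
E
```

```text
0 89.98833686753952 90.0
3.141592653589793 90.01167655325915 90.0
1.5707963267948966 0.04091571250341691 3.741485322707903e-14
-1.5707963267948966 179.9883301564568 179.99999999999997
[ 1583.6  -269.3 -2395.1  -241.7  -846.5] [ 68.9 -33.    0.1   0.3  -1.   -0.1  -8.5]
```

```bash
sed -i 's/^K6=0\./K6=np.pi\/2/; s/L1,L2,h,Lt,a=k/L1,L2,h,Lt,a,b=k/; s/p=p+A@\[a,0,L2\]/p=p+A@[a,b,L2]/' h.py
cat >> h.py <<'E'
LO=np.array([-2.53,-.77,.04,-1,.28,-3.11]);HI=np.array([2.53,2.02,2.7,4.14,2.66,3.11])
def ik(P,Rt,k,q0):
    f=lambda q:np.r_[(fk(q,k)[0]-P)/100,R.from_matrix(fk(q,k)[1].T@Rt).as_rotvec()]
    s=least_squares(f,q0); return s.x,np.abs(s.fun).max()
E
python3 - <<'E'
from h import *
p,r,o=cur(); q=o["joint_positions"]
f=lambda k:np.r_[fk(D[0][0],k)[0]-D[0][1],fk(q,k)[0]-p,.01*k[4]]
s=min((least_squares(f,[a,b,c,d,0,80]) for a in(300,450) for b in(300,450) for c in(150,350) for d in(150,300)),key=lambda s:s.cost);k=s.x;print(np.round(k,1),np.round(s.fun,2))
np.save("k.npy",k)
for t in(20,25,30,35):
    Rt=toolR(.265,np.radians(t)); g=np.array([493.6,289.5,38.])
    print("grasp",t,[np.round(ik(g+Rt[:,2]*(GP-u),Rt,k,q)[0],2).tolist() for u in(0,110)])
for t in(-25,-20,-15,-10,-5,0,20,25,30,35):
    Rt=toolR(-.226,np.radians(t)); g=np.array([614-55,-22+12,150.])
    x,e=ik(g+Rt[:,2]*GP,Rt,k,[-.1,.3,1.8,0,.8,0]);print("hang",t,np.round(x,2).tolist(),round(e,4))
E
```

```text
[507.7 378.4 218.8 317.3  44.9  76.3] [ 0.05 -0.03 -0.01 -0.02  0.05  0.01  0.45]
grasp 20 [[0.43, 0.57, 1.92, -0.18, 0.31, -1.25], [0.44, 0.34, 1.92, -0.12, 0.54, -1.31]]
grasp 25 [[0.43, 0.56, 1.99, -0.42, 0.18, -1.0], [0.45, 0.32, 2.02, -0.21, 0.39, -1.2]]
grasp 30 [[0.44, 0.57, 2.05, 1.64, -0.09, -3.06], [0.47, 0.3, 2.11, -0.44, 0.24, -0.96]]
grasp 35 [[0.45, 0.58, 2.11, 0.61, -0.19, -2.02], [0.49, 0.31, 2.19, -1.26, 0.13, -0.13]]
hang -25 [-0.17, 0.73, 1.2, 0.02, 1.65, -1.52] 0.0
hang -20 [-0.17, 0.68, 1.27, 0.02, 1.54, -1.52] 0.0
hang -15 [-0.16, 0.63, 1.34, 0.02, 1.43, -1.51] 0.0
hang -10 [-0.16, 0.58, 1.42, 0.01, 1.32, -1.51] 0.0
hang -5 [-0.16, 0.54, 1.49, 0.01, 1.2, -1.51] 0.0
hang 0 [-0.15, 0.49, 1.57, -0.0, 1.08, -1.5] 0.0
hang 20 [-0.14, 0.36, 1.86, -0.05, 0.58, -1.44] 0.0
hang 25 [-0.13, 0.34, 1.93, -0.09, 0.44, -1.4] 0.0
hang 30 [-0.13, 0.32, 2.0, -0.17, 0.3, -1.33] 0.0
hang 35 [-0.12, 0.32, 2.07, -0.38, 0.16, -1.11] 0.0
```

```bash
python3 - <<'E'
from h import *
k=np.load("k.npy"); b=np.array([np.cos(.265),np.sin(.265),0])
for gx in(-12,-20):
  for t in(14,17,20):
    Rt=toolR(.265,np.radians(t)); g=np.array([493.6,289.5,40.])+gx*b
    x=ik(g+Rt[:,2]*GP,Rt,k,[.44,.5,1.9,-.2,.4,-1.2])[0]; print(gx,t,np.round(x,3).tolist())
Rt=toolR(.265,np.radians(17)); g=np.array([493.6,289.5,40.])-18*b
print(R.from_matrix(Rt).as_euler("xyz")); P=g+Rt[:,2]*GP; print(P); plan(P-Rt[:,2]*90,Rt)
E
```

```text
-12 14 [0.419, 0.569, 1.865, -0.083, 0.467, -1.347]
-12 17 [0.424, 0.56, 1.907, -0.124, 0.384, -1.303]
-12 20 [0.429, 0.553, 1.948, -0.19, 0.301, -1.234]
-20 14 [0.422, 0.56, 1.886, -0.086, 0.456, -1.341]
-20 17 [0.427, 0.551, 1.928, -0.13, 0.373, -1.295]
-20 20 [0.432, 0.545, 1.969, -0.201, 0.289, -1.22]
[-3.14159265  0.29670597 -2.87659265]
[481.53305089 286.22524053  22.02147059]
turn [-0.003   0.3082 -0.0008] shift(new axes) [ 4.4 -3.  64.6] shift(old axes) [23.8 -2.9 60.3]
```

```bash
python3 -m jog '[[0,0,0,0,0.1,0],[0,0,0,0,0.1,0],[0,0,0,0,0.1,0],[2,-1.5,20,0,0,0],[2,-1.5,20,0,0,0],[0,0,20,0,0,0],[0,0,20,0,0,0],[0,0,20,0,0,0],[0,0,20,0,0,0],[0,0,15,0,0,0],[0,0,9,0,0,0],[0,0,0,0,0,0]]'; python3 - <<'E'
from h import *
Rt=toolR(.265,np.radians(17.3)); b=np.array([np.cos(.265),np.sin(.265),0]); g=np.array([493.6,289.5,40.])-18*b
P=g+Rt[:,2]*GP; plan(P,Rt);print(cur()[2]["joint_positions"])
im=bot.capture("scene"); cv2.imwrite("pics/s2.png",cv2.resize(im[140:240,180:320,::-1],None,fx=5,fy=5,interpolation=2))
E
```

```text
time: 4.2
tool_pos: [483.7, 284.2, 32.1]
tcp_rot: [-3.136, 0.317, -2.88]
contact_force: [0.4, 0.5, -0.3]
grip_width: 92.2
finger_force: 0.0
turn [-0.0071  0.0155 -0.0035] shift(new axes) [4.4 2.5 9.2] shift(old axes) [4.5 2.6 9.1]
[ 0.42741395  0.53404175  1.92697706 -0.15868895  0.37244302 -1.2648391 ]
```

View pics/s2.png

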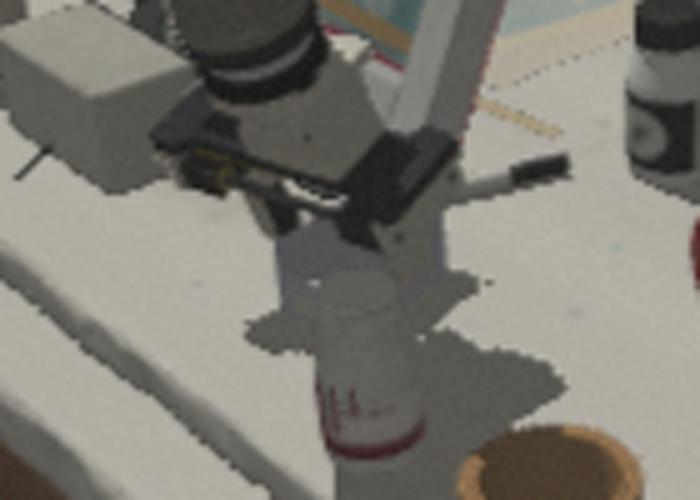

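The fingers straddle the bin, around full-frame (255,187), and the bottle in front is untouched. Next I lower the last bit, close and lift.

```bash
python3 -m jog '[[2,1,5,0,0,0],[2,1,4,0,0,0],[0,0,0,0,0,0]]'; python3 -m jog '[[0,0,0,0,0,0],[0,0,0,0,0,0],[0,0,0,0,0,0],[0,0,0,0,0,0],[0,0,0,0,0,0],[0,0,0,0,0,0],[0,0,0,0,0,0],[0,0,0,0,0,0]]' 0; python3 -m jog '[[0,0,-5,0,0,0],[-3,0,-15,0,0,0],[-7,0,-25,0,0,0],[-9,0,-30,0,0,0],[-9,0,-30,0,0,0],[-9,0,-30,0,0,0],[-9,0,-30,0,0,0],[0,0,0,0,0,0],[0,0,0,0,0,0]]'
```

```text
time: 4.55
tool_pos: [481.5, 285.5, 22.9]
tcp_rot: [-3.135, 0.318, -2.879]
contact_force: [0.2, -0.2, -0.3]
grip_width: 92.2
finger_force: 0.0
time: 5.35
tool_pos: [481.9, 285.4, 23.2]
tcp_rot: [-3.135, 0.318, -2.88]
contact_force: [-0.5, -0.9, 2.4]
grip_width: 59.6
finger_force: 30.0
time: 6.25
tool_pos: [473.6, 284.4, 194.4]
tcp_rot: [-3.135, 0.319, -2.879]
contact_force: [-0.3, -0.8, -1.9]
grip_width: 59.6
finger_force: 30.0
```

```bash
cat >> h.py <<'E'
PY=-.226; N=np.array([np.cos(PY),np.sin(PY),0]); T=np.array([-np.sin(PY),np.cos(PY),0]); F0=np.array([614.1,-22.3,168.7]) # groove mouth estimate
R0=toolR(.265,.318); B0=R.from_euler("z",.265).as_matrix()
OFF=[-12.,0.,0.] 
C0=np.array([493.6,289.5,29.]); T0=np.array([481.9,285.4,23.2])
RBT=R0.T@B0          # bin axes in tool
def tb(pt):           # bin-centre coords -> tool coords
    v=R0.T@(C0+B0@np.array(pt,float)-T0); v[1]=pt[1]; return v
def binpose(): # panel coords of lip tip, W, centre, tip angle
    p,r,o=cur(); g=lambda pt:np.round([(p+r@tb(pt)-F0)@a for a in(N,T,np.array([0,0,1]))],1)
    b=r@RBT; return dict(tip=g((57.1,0,48)),W=g((48,0,26)),c=g((0,0,0)),theta=round(float(np.degrees(np.arctan2(-b[2,0],b[2,2]))),1),hd=round(float(np.arctan2(b[1,1],b[0,1])-np.pi/2),3),F=np.round([np.dot(o["contact_force"],N),np.dot(o["contact_force"],T),o["contact_force"][2]],1),q=np.round(o["joint_positions"],2))
def goto(pt,pos,theta): # put bin point pt at panel coords pos with tip theta deg
    Rt=toolR(PY,.318-np.radians(theta)); plan(F0+N*pos[0]+T*pos[1]+np.array([0,0,pos[2]])-Rt@tb(pt),Rt)
E
python3 - <<'E'
from h import *
print(binpose()); goto((57.1,0,48),(-30,0,0),40)
E
```

```text
{'tip': array([-144.4,  300.2,   79.5]), 'W': array([-152.4,  295.8,   57.5]), 'c': array([-194.7,  273.2,   31.5]), 'theta': -0.0, 'hd': 0.26, 'F': array([-0.1, -0.9, -1.9]), 'q': array([ 0.44,  0.27,  1.77, -0.09,  0.79, -1.34])}
turn [-0.0215  0.6861  0.4956] shift(new axes) [ -89.8 -267.4  -11.9] shift(old axes) [  52.4 -277.3    8. ]
```

```bash
python3 -m jog '[[0,0,0,-0.00215,0.0686,0.04956],[0,0,0,-0.00215,0.0686,0.04956],[0,0,0,-0.00215,0.0686,0.04956],[0,0,0,-0.00215,0.0686,0.04956],[0,0,0,-0.00215,0.0686,0.04956],[0,0,0,-0.00215,0.0686,0.04956],[0,0,0,-0.00215,0.0686,0.04956],[0,0,0,-0.00215,0.0686,0.04956],[0,0,0,-0.00215,0.0686,0.04956],[0,0,0,-0.00215,0.0686,0.04956],[0,0,0,0,0,0]]'; python3 -m jog '[[-7,-15,-1,0,0,0],[-9,-28,-1,0,0,0],[-9,-28,-1,0,0,0],[-9,-28,-1,0,0,0],[-9,-28,-1,0,0,0],[-9,-28,-1,0,0,0],[-9,-28,-1,0,0,0],[-9,-28,-1,0,0,0],[-9,-28,-1,0,0,0],[-7,-18,-2,0,0,0],[-4,-10,-1,0,0,0],[0,0,0,0,0,0]]'; python3 - <<'E'
from h import *
print(binpose()); goto((57.1,0,48),(-15,0,0),40)
im=bot.capture("scene"); cv2.imwrite("pics/s3r.png",im[:,:,::-1]); cv2.imwrite("pics/s3.png",cv2.resize(im[120:230,300:410,::-1],(600,600),interpolation=2))
E
```

```text
time: 7.35
tool_pos: [474.2, 283.4, 191.0]
tcp_rot: [-3.138, -0.385, 2.912]
contact_force: [0.4, 0.2, -2.5]
grip_width: 59.8
finger_force: 30.0
time: 8.55
tool_pos: [499.6, 3.2, 172.0]
tcp_rot: [-3.141, -0.38, 2.914]
contact_force: [0.3, 0.4, -1.9]
grip_width: 59.8
finger_force: 30.0
{'tip': array([-29.5,  -0.9,  -0.1]), 'W': array([-50.6,  -0.9, -11.1]), 'c': array([-104.1,   -0.8,   -0.2]), 'theta': 40.0, 'hd': -0.227, 'F': array([ 0.2,  0.4, -1.9]), 'q': array([-0.16,  0.57,  1.37,  0.02,  1.58, -1.51])}
turn [-0.0002  0.0005 -0.0011] shift(new axes) [-13.4   0.8  -5.5] shift(old axes) [-13.4   0.8  -5.5]
```

View pics/s3.png

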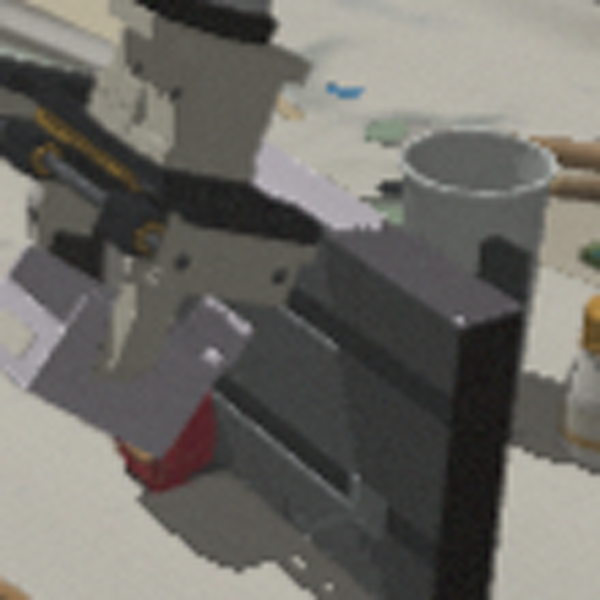

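The tipped bin is in front of the panel with its back facing it. The mouth's dark band reaches the panel's right end near full-frame (383,195). I'll get the band's height numerically from the first images.

```bash
python3 - <<'E'
from h import *
for n,f in(("scene","pics/scene0.png"),("top","pics/top0.png")):
    g=cv2.cvtColor(cv2.imread(f),cv2.COLOR_BGR2GRAY).astype(np.float32)
    for y0,y1 in((60,130),(-20,40),(-130,-60)):
        row=[]
        for z in range(140,228,4):
            P=np.array([F0+T*y+[0,0,z-F0[2]] for y in np.linspace(y0,y1,30)]); u=cams[n].proj(P).astype(np.float32)
            row.append(int(cv2.remap(g,u[None,:,0],u[None,:,1],1).mean()))
        print(n,y0,row)
print(list(range(140,228,4)))
u=cams["scene"].proj(np.array([cur()[0]+cur()[1]@tb((57.1,y,48)) for y in(-22,22)])); print("lip corners crop", (u-[300,120])*600/110)
E
```

```text
scene 60 [61, 62, 62, 62, 63, 73, 68, 37, 37, 38, 50, 60, 60, 60, 59, 60, 60, 60, 61, 87, 147, 159]
scene -20 [61, 60, 61, 61, 61, 74, 72, 42, 41, 42, 52, 61, 61, 61, 61, 62, 62, 62, 61, 87, 149, 160]
scene -130 [58, 58, 58, 59, 59, 70, 73, 40, 39, 40, 50, 60, 61, 60, 61, 61, 61, 62, 60, 83, 148, 159]
top 60 [42, 45, 50, 58, 67, 75, 80, 78, 71, 62, 52, 45, 40, 37, 40, 48, 62, 81, 103, 123, 136, 143]
top -20 [42, 46, 52, 59, 68, 76, 80, 78, 71, 62, 54, 47, 42, 40, 42, 50, 64, 83, 105, 124, 137, 143]
top -130 [42, 45, 50, 57, 65, 73, 76, 74, 68, 60, 53, 46, 42, 39, 41, 49, 64, 82, 104, 124, 136, 141]
[140, 144, 148, 152, 156, 160, 164, 168, 172, 176, 180, 184, 188, 192, 196, 200, 204, 208, 212, 216, 220, 224]
lip corners crop [[250.45213507 324.90365772]
 [201.79338445 287.48365168]]
```

```bash
python3 -m jog '[[-6.4,0.4,-3.8,0,0,0],[-6.4,0.4,-3.8,0,0,0],[0,0,0,0,0,0],[-2.3,0,-0.9,0,0,0],[-2.3,0,-0.9,0,0,0],[0,0,0,0,0,0]]';python3 -m jog '[[-1.4,0,-0.6,0,0,0],[-1.4,0,-0.6,0,0,0],[0,0,0,0,0,0]]';  python3 -c "
from h import *
print(binpose())"
```

```text
time: 9.2
tool_pos: [519.4, 0.9, 174.2]
tcp_rot: [-3.141, -0.38, 2.916]
contact_force: [0.3, -0.4, -0.1]
grip_width: 59.8
finger_force: 30.0
time: 9.5
tool_pos: [522.3, 0.1, 174.4]
tcp_rot: [-3.141, -0.38, 2.915]
contact_force: [0.3, 0.5, -0.3]
grip_width: 59.8
finger_force: 30.0
{'tip': array([-6.7,  1.3,  2.3]), 'W': array([-27.8,   1.3,  -8.8]), 'c': array([-81.3,   1.3,   2.2]), 'theta': 40.0, 'hd': -0.226, 'F': array([ 0.2,  0.6, -0.3]), 'q': array([-0.16,  0.61,  1.29,  0.02,  1.62, -1.51])}
```

```bash
python3 -m jog '[[0,0,0,0,0,0]]'|grep contact; python3 -m jog '[[0,0,0,0,0,0]]'|grep contact;python3 -m jog '[[-1.9,0,-0.7,0,0,0],[0,0,0,0,0,0]]' | grep contact; python3 -m jog '[[-1.9,0,-0.7,0,0,0],[0,0,0,0,0,0]]'| grep contact;  python3 -c "
from h import *
print(binpose())
im=bot.capture('scene'); cv2.imwrite('pics/s4.png',cv2.resize(im[120:230,300:410,::-1],(600,600),interpolation=2))"
```

```text
contact_force: [0.6, 0.1, -1.0]
contact_force: [0.2, -0.4, -1.5]
contact_force: [-0.2, -0.4, -1.1]
contact_force: [-0.1, -0.2, -1.4]
{'tip': array([-2.5,  1.3,  2.1]), 'W': array([-23.6,   1.3,  -8.9]), 'c': array([-77.1,   1.3,   2. ]), 'theta': 40.0, 'hd': -0.226, 'F': array([-0.1, -0.2, -1.4]), 'q': array([-0.16,  0.62,  1.28,  0.02,  1.62, -1.51])}
```

View pics/s4.png

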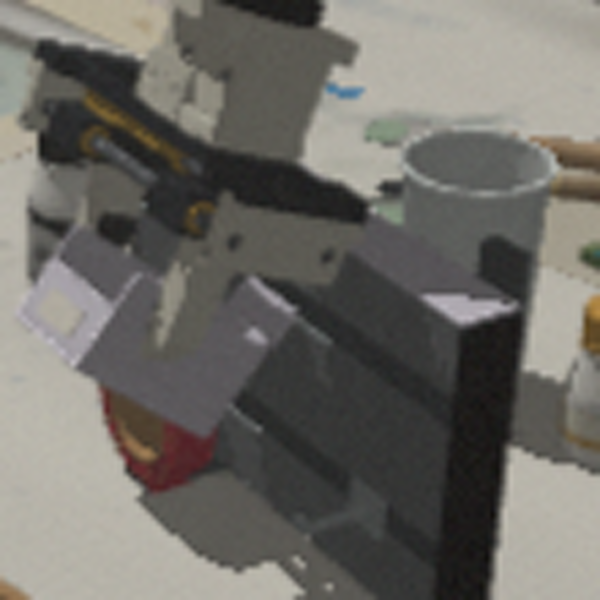

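The lip is aimed at the mouth near full-frame (350,178) with no contact yet. I'll continue in small steps.

```bash
for i in 1; do python3 -m jog '[[-1.9,0,-0.7,0,0,0],[0,0,0,0,0,0]]'|grep contact; python3 -m jog '[[-1.5,0,-1.7,0,0,0],[0,0,0,0,0,0]]'|grep contact;python3 -m jog '[[-1.5,0,-1.7,0,0,0],[0,0,0,0,0,0]]' | grep contact; python3 -m jog '[[0,0,0,0,0,0]]'| grep contact;done;  python3 -c "
from h import *
print(binpose())"
```

```text
contact_force: [0.9, -0.1, -1.3]
contact_force: [0.5, -0.6, -1.5]
contact_force: [-0.2, 0.4, -1.1]
contact_force: [0.1, -0.4, -1.8]
{'tip': array([3.4, 1.3, 4.2]), 'W': array([-17.7,   1.3,  -6.8]), 'c': array([-71.2,   1.3,   4.1]), 'theta': 40.0, 'hd': -0.226, 'F': array([ 0.2, -0.4, -1.8]), 'q': array([-0.16,  0.63,  1.26,  0.02,  1.64, -1.51])}
```

```bash
python3 -m jog '[[-1.3,0,-2.2,0,0,0],[0,0,0,0,0,0]]'|grep contact; python3 -m jog '[[-1.3,0,-2.2,0,0,0],[0,0,0,0,0,0]]'|grep contact;python3 -m jog '[[-1.3,0,-2.2,0,0,0],[0,0,0,0,0,0]]' | grep contact; python3 -m jog '[[-1.3,0,-2.2,0,0,0],[0,0,0,0,0,0]]'| grep contact;  python3 -c "
from h import *
print(binpose())"
```

```text
contact_force: [-0.1, -1.2, -1.2]
contact_force: [0.1, -0.9, -1.2]
contact_force: [0.1, -0.5, -1.0]
contact_force: [-0.4, -0.1, -1.8]
{'tip': array([11.7,  1.3, 10.6]), 'W': array([-9.4,  1.3, -0.4]), 'c': array([-62.9,   1.3,  10.5]), 'theta': 40.0, 'hd': -0.226, 'F': array([-0.4, -0.2, -1.8]), 'q': array([-0.16,  0.64,  1.22,  0.02,  1.66, -1.51])}
```

```bash
python3 -m jog '[[-1.9,0,-0.7,0,0,0],[0,0,0,0,0,0]]'|grep contact; python3 -m jog '[[-1.9,0,-0.7,0,0,0],[0,0,0,0,0,0]]'|grep contact;python3 -m jog '[[-1.9,0,-0.7,0,0,0],[0,0,0,0,0,0]]' | grep contact; python3 -m jog '[[0,0,0,0,0,0]]'| grep contact;  python3 -c "
from h import *
print(binpose())"
```

```text
contact_force: [-0.8, 0.1, -0.3]
contact_force: [-4.6, 1.4, 1.9]
contact_force: [-9.0, 2.5, 3.3]
contact_force: [-8.6, 1.6, 3.1]
{'tip': array([15.5,  1.3, 10.2]), 'W': array([-5.6,  1.3, -0.7]), 'c': array([-59.1,   1.3,  10.5]), 'theta': 40.3, 'hd': -0.226, 'F': array([-8.7, -0.4,  3.1]), 'q': array([-0.16,  0.65,  1.2 ,  0.02,  1.68, -1.51])}
```

```bash
python3 -m jog '[[3.7,0,1.5,0,0,0],[1.5,0,-3.7,0,0,0],[0,0,0,0,0,0],[0,0,0,0,0,0]]'|grep contact; python3 -m jog '[[-1.9,0,-0.7,0,0,0],[0,0,0,0,0,0]]'|grep contact;python3 -m jog '[[-1.9,0,-0.7,0,0,0],[0,0,0,0,0,0]]' | grep contact;   python3 -c "
from h import *
print(binpose())"
```

```text
contact_force: [0.1, -0.0, -1.6]
contact_force: [-0.4, 0.1, -2.1]
contact_force: [0.3, -0.8, -1.5]
{'tip': array([17.8,  1.3, 13.9]), 'W': array([-3.4,  1.3,  2.9]), 'c': array([-56.8,   1.3,  13.9]), 'theta': 40.0, 'hd': -0.226, 'F': array([ 0.5, -0.7, -1.5]), 'q': array([-0.16,  0.64,  1.2 ,  0.02,  1.68, -1.51])}
```

```bash
python3 -m jog '[[-1.9,0,-0.7,0,0,0],[0,0,0,0,0,0],[0,0,0,0,0,0]]'|grep contact; python3 -m jog '[[-0.5,0,1.4,0,0,0],[0,0,0,0,0,0]]'|grep contact;python3 -m jog '[[-0.5,0,1.4,0,0,0],[0,0,0,0,0,0]]' | grep contact; python3 -m jog '[[-0.5,0,1.4,0,0,0],[0,0,0,0,0,0]]' | grep contact; python3 -c "
from h import *
print(binpose())"
```

```text
contact_force: [0.2, -0.2, -1.3]
contact_force: [0.2, -0.3, -2.5]
contact_force: [-1.0, -0.3, -1.5]
contact_force: [0.0, 1.1, -1.7]
{'tip': array([19.3,  1.3,  9.4]), 'W': array([-1.8,  1.3, -1.6]), 'c': array([-55.3,   1.3,   9.3]), 'theta': 40.0, 'hd': -0.226, 'F': array([-0.2,  1.1, -1.7]), 'q': array([-0.16,  0.65,  1.2 ,  0.02,  1.67, -1.51])}
```

```bash
python3 -m jog '[[-0.4,0,0.9,0,0,0],[0,0,0,0,0,0]]'|grep contact;python3 -m jog '[[-0.4,0,0.9,0,0,0],[0,0,0,0,0,0]]' | grep contact; python3 -m jog '[[-0.4,0,0.9,0,0,0],[0,0,0,0,0,0]]' | grep contact;  python3 -c "
from h import *
print(binpose())"
```

```text
contact_force: [0.8, 0.4, -0.2]
contact_force: [0.1, -0.2, 3.1]
contact_force: [1.5, -0.5, 4.2]
{'tip': array([19.8,  1.3,  7. ]), 'W': array([-1.3,  1.3, -4. ]), 'c': array([-54.8,   1.3,   6.9]), 'theta': 39.9, 'hd': -0.226, 'F': array([ 1.5, -0.1,  4.2]), 'q': array([-0.16,  0.65,  1.2 ,  0.02,  1.67, -1.51])}
```

```bash
cat > sw.py <<'E'
from h import *
import sys
print(binpose()); ths=[float(a) for a in sys.argv[2:]]; e=float(sys.argv[1])
p,r,o=cur()
for t in ths:
    Rt=toolR(PY,.318-np.radians(t)); xw=-1.5
    P=F0+N*xw+T*1.3+np.array([0,0,e-9+(4-xw)*np.tan(np.radians(t))+.7])-Rt@tb((48,0,26))
    print(t,np.round(r.T@(P-p),2),np.round(R.from_matrix(r.T@Rt).as_rotvec(),4)); p,r=P,Rt
E
python3 -m jog '[[0.5,0,-1.6,0,0,0],[0,0,0,0,0,0],[0,0,0,0,0,0]]'|grep contact; python3 sw.py 1.5 40 35 30 25 20
```

```text
contact_force: [1.1, 0.4, 0.0]
{'tip': array([19.4,  1.3,  8. ]), 'W': array([-1.7,  1.3, -3. ]), 'c': array([-55.2,   1.3,   8. ]), 'theta': 40.1, 'hd': -0.226, 'F': array([1. , 0.6, 0. ]), 'q': array([-0.16,  0.65,  1.2 ,  0.02,  1.67, -1.51])}
40.0 [ 0.07  0.01 -0.79] [-0.0003 -0.0009 -0.0002]
35.0 [-1.53 -0.    6.53] [ 0.     -0.0873 -0.    ]
30.0 [-1.44  0.    6.47] [-0.     -0.0873  0.    ]
25.0 [-1.37 -0.    6.42] [ 0.     -0.0873 -0.    ]
20.0 [-1.31 -0.    6.38] [ 0.     -0.0873 -0.    ]
```

```bash
python3 -m jog '[[0.4,0,-1.2,0,0,0],[0,0,0,0,0,0]]'|grep contact; python3 -m jog '[[-0.8,0,3.3,0,-0.0436,0],[-0.8,0,3.3,0,-0.0436,0],[0,0,0,0,0,0]]'|grep contact; python3 -m jog '[[-0.7,0,3.2,0,-0.0436,0],[-0.7,0,3.2,0,-0.0436,0],[0,0,0,0,0,0]]'|grep contact;  python3 sw.py 1.5 30 25 20 15 10
```

```text
contact_force: [0.4, -0.1, -1.4]
contact_force: [1.0, 0.5, -0.4]
contact_force: [0.8, -0.8, -0.8]
{'tip': array([17. ,  1.4, 11.6]), 'W': array([-1.9,  1.4, -2.9]), 'c': array([-56.5,   1.4,  -1.3]), 'theta': 30.1, 'hd': -0.226, 'F': array([ 1. , -0.6, -0.8]), 'q': array([-0.16,  0.55,  1.37,  0.01,  1.43, -1.51])}
30.0 [-0.55 -0.1   0.73] [-0.0003 -0.0015  0.0001]
25.0 [-1.37 -0.    6.42] [ 0.     -0.0873 -0.    ]
20.0 [-1.31 -0.    6.38] [ 0.     -0.0873 -0.    ]
15.0 [-1.26  0.    6.35] [ 0.     -0.0873 -0.    ]
10.0 [-1.22  0.    6.32] [-0.     -0.0873  0.    ]
```

```bash
python3 -m jog '[[-0.7,0,3.2,0,-0.0436,0],[-0.7,0,3.2,0,-0.0436,0],[0,0,0,0,0,0]]'|grep contact; python3 -m jog '[[-0.7,0,3.2,0,-0.0436,0],[-0.7,0,3.2,0,-0.0436,0],[0,0,0,0,0,0]]'|grep contact;  python3 sw.py 1.5 20 15 10 5
```

```text
contact_force: [-0.1, 1.0, -1.9]
contact_force: [-0.3, -0.5, -1.0]
{'tip': array([14.8,  1.3, 13.1]), 'W': array([-1.3,  1.3, -4.4]), 'c': array([-55.3,   1.3, -12.2]), 'theta': 20.2, 'hd': -0.226, 'F': array([-0.1, -0.6, -1. ]), 'q': array([-0.15,  0.47,  1.54,  0.  ,  1.17, -1.5 ])}
20.0 [ 0.12 -0.02  0.63] [-0.0003 -0.0029  0.    ]
15.0 [-1.26  0.    6.35] [ 0.     -0.0873 -0.    ]
10.0 [-1.22  0.    6.32] [-0.     -0.0873  0.    ]
5.0 [-1.17 -0.    6.3 ] [ 0.     -0.0873  0.    ]
```

```bash
python3 -m jog '[[-0.6,0,3.2,0,-0.0436,0],[-0.6,0,3.2,0,-0.0436,0],[0,0,0,0,0,0]]'|grep contact; python3 -m jog '[[-0.6,0,3.2,0,-0.0436,0],[-0.6,0,3.2,0,-0.0436,0],[0,0,0,0,0,0]]'|grep contact;  python3 sw.py 1.5 10 5 0
```

```text
contact_force: [0.1, -0.1, -1.0]
contact_force: [-0.7, -0.2, -1.5]
{'tip': array([11.8,  1.3, 14.4]), 'W': array([-1. ,  1.3, -5.7]), 'c': array([-52.9,   1.3, -22.8]), 'theta': 10.2, 'hd': -0.226, 'F': array([-0.6, -0.3, -1.5]), 'q': array([-0.14,  0.4 ,  1.7 , -0.02,  0.9 , -1.48])}
10.0 [0.45 0.04 0.31] [-0.0004 -0.0035 -0.    ]
5.0 [-1.17 -0.    6.3 ] [ 0.     -0.0873  0.    ]
0.0 [-1.13 -0.    6.29] [-0.     -0.0873 -0.    ]
```

```bash
python3 -m jog '[[-0.5,0,3.1,0,-0.0436,0],[-0.5,0,3.1,0,-0.0436,0],[0,0,0,0,0,0]]'|grep contact; python3 -m jog '[[-0.5,0,3.1,0,-0.0436,0],[0,0,0,0,0,0],[0,0,0,0,0,0]]'|grep contact;  python3 sw.py 1.5 2 0; python3 -c "
from h import *
im=bot.capture('scene'); cv2.imwrite('pics/s5.png',cv2.resize(im[120:230,300:410,::-1],(600,600),interpolation=2))"
```

```text
contact_force: [0.8, 0.3, -1.3]
contact_force: [-0.6, 0.7, -1.1]
{'tip': array([10.1,  1.3, 16. ]), 'W': array([-0. ,  1.3, -5.6]), 'c': array([-49.2,   1.3, -29.3]), 'theta': 2.6, 'hd': -0.226, 'F': array([-0.7,  0.5, -1.1]), 'q': array([-0.14,  0.36,  1.82, -0.04,  0.69, -1.46])}
2.0 [1.58 0.03 1.36] [-0.0003 -0.011  -0.0001]
0.0 [-0.38  0.    2.53] [ 0.     -0.0349 -0.    ]
```

View pics/s5.png

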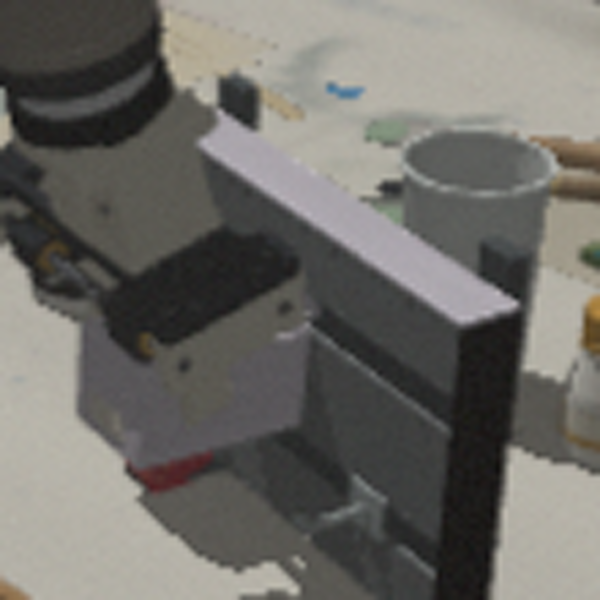

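The bin is almost level at the panel, with its lip in the groove near full-frame (355,181). Next I lower it until the panel carries it.

```bash
python3 -m jog '[[0.3,0,1,0,0,0],[0,0,0,0,0,0]]'|grep contact;python3 -m jog '[[0.3,0,1,0,0,0],[0,0,0,0,0,0]]'|grep contact;python3 -m jog '[[0.2,0,0.7,0,0,0],[0,0,0,0,0,0]]'|grep contact; python3 sw.py 1.5 0
```

```text
contact_force: [0.5, -0.3, -1.1]
contact_force: [-0.2, -0.0, 1.5]
contact_force: [-1.8, -0.4, 5.2]
{'tip': array([10. ,  1.3, 13.8]), 'W': array([ 0. ,  1.3, -7.7]), 'c': array([-49. ,   1.3, -31.7]), 'theta': 2.4, 'hd': -0.226, 'F': array([-1.7, -0.8,  5.2]), 'q': array([-0.14,  0.37,  1.82, -0.04,  0.68, -1.46])}
0.0 [0.66 0.01 1.5 ] [-0.0002 -0.0422  0.    ]
```

```bash
python3 -m jog '[[-0.2,0,-0.8,0,0,0],[0,0,0,0,0,0],[0,0,0,0,0,0]]'|grep contact; python3 -m jog '[[0,0,0,0,0,0],[0,0,0,0,0,0],[0,0,0,0,0,0],[0,0,0,0,0,0],[0,0,0,0,0,0],[0,0,0,0,0,0]]' 78; python3 -c "
from h import *
im=bot.capture('scene'); cv2.imwrite('pics/s6.png',cv2.resize(im[120:230,300:410,::-1],(600,600),interpolation=2))"
```

```text
contact_force: [0.0, -0.9, 2.2]
time: 19.1
tool_pos: [553.5, -7.1, 131.7]
tcp_rot: [-3.141, 0.274, 2.916]
contact_force: [0.5, -0.4, -0.7]
grip_width: 71.4
finger_force: 0.0
```

View pics/s6.png

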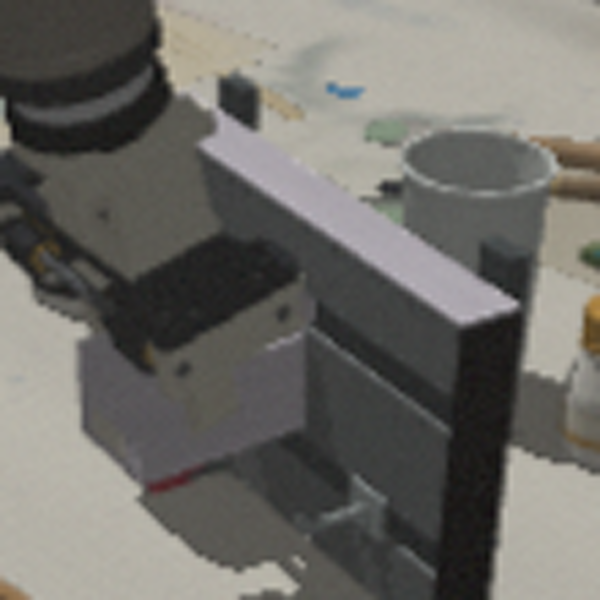

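The bin hangs released, its back against the slat around full-frame (355,190) and the front sagging slightly. I'll open fully and withdraw.

```bash
python3 -m jog '[[0,0,0,0,0,0],[0,0,0,0,0,0],[0,0,0,0,0,0],[0,0,-4,0,0,0],[0,0,-8,0,0,0],[0,0,-15,0,0,0],[0,0,-25,0,0,0],[2,0,-30,0,0,0],[5,0,-30,0,0,0],[10,0,-30,0,0,0],[10,0,-30,0,0,0],[0,0,0,0,0,0]]' 100; python3 -m jog '[[20,0,-10,0,0,0],[25,0,-10,0,0,0],[25,0,-10,0,0,0],[25,0,-10,0,0,0],[0,0,0,0,0,0],[0,0,0,0,0,0]]'; python3 - <<'E'
from h import *
im=bot.capture("scene"); a=cv2.resize(im[120:230,300:410,::-1],(600,600),interpolation=2)
# predicted hung bin overlay (back wall at face, flush)
m=bot.outline_of("lip_bin","scene"); print([(round(r["p"],2),r["pixel"]) for r in m])
for f in faces():
    P=np.array([F0+N*(p[0]-48)+T*(p[1]+1.3)+[0,0,1.5-64+p[2]] for p in f])
    cv2.polylines(a,[np.round((cams["scene"].proj(P)-[300,120])*600/110).astype(np.int32)],True,(0,255,0))
cv2.imwrite("pics/s7.png",a)
E
```

```text
time: 20.35
tool_pos: [483.0, 9.6, 294.7]
tcp_rot: [3.141, 0.282, 2.916]
contact_force: [0.0, 0.7, -0.7]
grip_width: 91.7
finger_force: 0.0
time: 20.95
tool_pos: [383.5, 32.2, 303.1]
tcp_rot: [-3.141, 0.275, 2.916]
contact_force: [0.3, 0.7, -0.2]
grip_width: 91.6
finger_force: 0.0
[(0.82, [333.3, 188.1])]
```

View pics/s7.png

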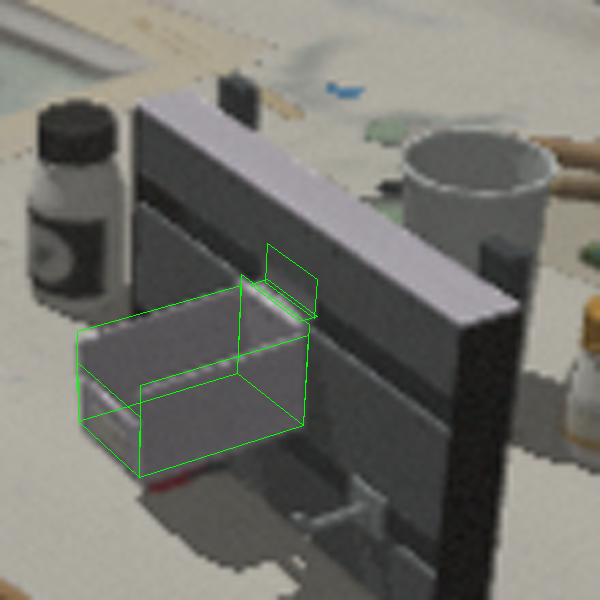

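The bin hangs flush and square, and the outline predicted for a correctly hung bin overlays it almost exactly.

```bash
python3 -c "
from plant import bot
print(bot.close_job())"
```

```text
the job is handed in; nothing more can be done
None
```

The lipped bin hangs in the upper groove, about 1 mm from the middle by my estimate. It is released, the arm is clear, and the job was handed in at about 21 s; no verdict came back, and the highest force read at the wrist was about 11 N.

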